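# Line up the rollers by size on the sensor rail

## Task

Set up the rail for its test run: stand the four ribbed rollers upright on the four round pads of the rail, one to a pad and centred on it, in order of size with the smallest next to the white-domed indicator and the largest farthest from it. Let none of the rollers fall over on the way.

Things in the scene. Friction and masses are not known exactly. Their poses are not given: they have to be found in the camera images.
- roller_xs_mid (a point): centre (on the axis, half-way up) of the smallest roller: a loose, rigid, black ribbed cylinder with bare aluminium end caps, standing on end on the blue table. 34 mm in diameter, 40 mm high, so this point is 20 mm above what it stands on; straight sides, can be gripped anywhere around. z is its axis, up; its yaw means nothing.
- roller_s_mid (a point): centre (on the axis, half-way up) of the second smallest roller: a loose, rigid, black ribbed cylinder with bare aluminium end caps, standing on end on the blue table. 40 mm in diameter, 58 mm high, so this point is 29 mm above what it stands on; straight sides, can be gripped anywhere around. z is its axis, up; its yaw means nothing.
- roller_m_mid (a point): centre (on the axis, half-way up) of the second largest roller: a loose, rigid, black ribbed cylinder with bare aluminium end caps, standing on end on the blue table. 46 mm in diameter, 76 mm high, so this point is 38 mm above what it stands on; straight sides, can be gripped anywhere around. z is its axis, up; its yaw means nothing.
- roller_l_mid (a point): centre (on the axis, half-way up) of the largest roller: a loose, rigid, black ribbed cylinder with bare aluminium end caps, standing on end on the blue table. 52 mm in diameter, 94 mm high, so this point is 47 mm above what it stands on; straight sides, can be gripped anywhere around. z is its axis, up; its yaw means nothing.
- pad_a_top (a point): centre of the top face of one of four identical fixed round grey sensor pads (76 mm across, black centre dot) in a straight row on an aluminium rail, 95 mm from centre to centre; the top faces are level, 16 mm above the table. The rail (110 mm wide, 560 mm long, 12 mm high) lies roughly along y, somewhat turned. The letter says nothing about the pad's place in the row, which differs from start to start.
- pad_b_top (a point): centre of the top face of one of four identical fixed round grey sensor pads (76 mm across, black centre dot) in a straight row on an aluminium rail, 95 mm from centre to centre; the top faces are level, 16 mm above the table. The rail (110 mm wide, 560 mm long, 12 mm high) lies roughly along y, somewhat turned. The letter says nothing about the pad's place in the row, which differs from start to start.
- pad_c_top (a point): centre of the top face of one of four identical fixed round grey sensor pads (76 mm across, black centre dot) in a straight row on an aluminium rail, 95 mm from centre to centre; the top faces are level, 16 mm above the table. The rail (110 mm wide, 560 mm long, 12 mm high) lies roughly along y, somewhat turned. The letter says nothing about the pad's place in the row, which differs from start to start.
- pad_d_top (a point): centre of the top face of one of four identical fixed round grey sensor pads (76 mm across, black centre dot) in a straight row on an aluminium rail, 95 mm from centre to centre; the top faces are level, 16 mm above the table. The rail (110 mm wide, 560 mm long, 12 mm high) lies roughly along y, somewhat turned. The letter says nothing about the pad's place in the row, which differs from start to start.
- indicator: the indicator: a fixed grey 36 mm square block carrying a white dome, 49 mm tall in all, on one end of the rail, in line with the row of pads and 90 mm from the nearest pad's centre; which end differs from start to start. The other end carries only a low plain grey block (14 mm, no dome), 90 mm from its nearest pad. Origin: centre of its underside, on the rail's top 12 mm above the table. z up.

How it is judged (in metres and radians):
At the end, for the whole second after the job is handed in: Each roller stands upright (within 0.1 rad) and at rest on a pad, its axis within 12 mm of the pad's centre and its height right to 4 mm; counted from the domed indicator, the pads carry the smallest, second smallest, second largest and largest roller ((horizontal distance between roller_xs_mid and pad_a_top below 0.012 m or horizontal distance between roller_xs_mid and pad_b_top below 0.012 m or horizontal distance between roller_xs_mid and pad_c_top below 0.012 m or horizontal distance between roller_xs_mid and pad_d_top below 0.012 m) and horizontal distance between roller_xs_mid and indicator between 0.06 and 0.12 m and height (world z) of roller_xs_mid between 0.032 and 0.04 m and angle between each of roller_xs_mid, roller_s_mid, roller_m_mid, roller_l_mid's own z axis and vertical below 0.1 rad and linear speed of each of roller_xs, roller_s, roller_m, roller_l below 0.02 m/s and (horizontal distance between roller_s_mid and pad_a_top below 0.012 m or horizontal distance between roller_s_mid and pad_b_top below 0.012 m or horizontal distance between roller_s_mid and pad_c_top below 0.012 m or horizontal distance between roller_s_mid and pad_d_top below 0.012 m) and horizontal distance between roller_s_mid and indicator between 0.155 and 0.215 m and height (world z) of roller_s_mid between 0.041 and 0.049 m and (horizontal distance between roller_m_mid and pad_a_top below 0.012 m or horizontal distance between roller_m_mid and pad_b_top below 0.012 m or horizontal distance between roller_m_mid and pad_c_top below 0.012 m or horizontal distance between roller_m_mid and pad_d_top below 0.012 m) and horizontal distance between roller_m_mid and indicator between 0.25 and 0.31 m and height (world z) of roller_m_mid between 0.05 and 0.058 m and (horizontal distance between roller_l_mid and pad_a_top below 0.012 m or horizontal distance between roller_l_mid and pad_b_top below 0.012 m or horizontal distance between roller_l_mid and pad_c_top below 0.012 m or horizontal distance between roller_l_mid and pad_d_top below 0.012 m) and horizontal distance between roller_l_mid and indicator between 0.345 and 0.405 m and height (world z) of roller_l_mid between 0.059 and 0.067 m); the robot touches nothing.
It fails at once if a roller falls over (tilts by more than 0.9 rad) (angle between any of roller_xs_mid, roller_s_mid, roller_m_mid, roller_l_mid's own z axis and vertical above 0.9 rad).
It also fails if it takes over 104 s, if anything falls off the work surface, if the arm or the gripper's body presses on something with over 40 N, if the wrist force passes 120 N, or if a joint passes its speed limit or range.

## Robot

A 6-joint arm with a two-finger parallel gripper is mounted at the origin on the work surface. World frame = base frame: x ahead of the robot, y to its left, z up, the work surface at z = 0. Lengths are in m, angles in degrees, forces in N, time in s.
With the tool pointing down it reaches from about 0.4 to 0.825 m from the base axis. Payload 7 kg.
Tool frame: the origin (TCP) lies at the very end of the fingers, on their centre line; the grasp point (between the pads) lies 19 mm behind it; z points along the fingers, y is the direction in which the jaws open and shut (so a half turn about z gives the same grasp; the last joint's range is limited). The gripper opens to 88 mm and grips with 3 to 60 N. Pads are 19 mm wide; open, the fingers measure 130 mm over their backs; the gripper's body (78 mm by 193 mm) begins 47 mm behind the grasp point.
Start: joints at [-50.701, 20.546, 0.682, 0, -70.136, -16.507], TCP at [0.261, -0.622, 0.227] pointing down, gripper open.
Joint ranges: [-176.03, 176.03], [-82.01, 121.73], [-58.28, 71.71], [-173.87, 95.51], [-174.79, -0.11], [-173.66, 173.66]. Speed limits (degrees/s): [136.94, 136.94, 172.46, 180, 180, 180].

## Interface

Orientations are given as [roll, pitch, yaw] about the fixed x, y, z axes, in that order (R = Rz(yaw) Ry(pitch) Rx(roll)).
In Python, from plant import telemetry, snapshot, calibration, workorder gives the robot as it stands. The module is installed in compiled form; this text tells all that it offers.
- The arm moves only by the tool step_arm, never from a script. Its argument "plan" is text: rows parted by semicolons, each of 7 numbers parted by spaces: the finger opening in cm, from 0 to 8.76, then the shift along the tool's x, y, z in cm, then the turn, a rotation vector about the tool's x, y, z in degrees. A call has 1 to 12 rows; each row shifts and turns the commanded pose from where the row before left it, along the tool's axes as they then stand; what a row does not reach is not made up. A row lasts 1/12 s, in which the tool goes at most 41.7 mm and 7.16 degrees, less where a joint would pass 70% of its speed; a pose out of reach is approached as far as the arm can. A call with a gripper value outside its range is refused whole. The fingers move at their own pace and stop on an object; the grip force is fixed at half the most. Time passes only in rows, so rows that do not move let the fingers close. It gives the time, the measured TCP pose, the force and the opening at its end, in the units of the state.
- telemetry.get_obs(): the state, without advancing time (a new reading comes with each control period).
- snapshot(name): name is "scene" or "top" or "wrist"; returns the picture (384x512x3 uint8, blue, green, red); there is no depth.
- calibration(name): a dict with "K" (3x3 intrinsics, pixels), "k1" (the pictures are not rectified: a ray, as slopes to the right and down, at radius r is drawn at 1 + k1 r^2 times it, then the intrinsics apply), "camera_from_world" (4x4, takes a point from world to camera coordinates). Camera axes: x right, y up, looking along -z (the intrinsics and any distortion apply to the point x, -y, -z); pixel columns grow to the right and rows downward; lengths in m; the calibration is good to about 2 mm. A picture is of the moment at which its call begins: read the wrist's pose just before it. calibration takes no time and is no camera call; for the wrist camera it gives the pose at the moment of the call.
- workorder.close_job(): hands the job in, once; it reports no verdict.
The state is a dict: "clock": time; "joint_pos": joint angles; "qvel": joint speeds; "tau": joint torques, N m; "tool_pos": TCP position; "orientation": TCP orientation; "force": force on the tool from outside, world axes, zero at the start; "moment": the same for the moment, N m; "opening": finger opening in m.
Only numpy, scipy, OpenCV 4.12 (cv2) and the standard library are available. Lean on these libraries where they do the work, as an engineer would, in place of code of your own. Each camera call takes 0.05 s, during which the arm holds its last target.

## Working session

There is one attempt and no reset: what is moved stays moved. The work goes in short steps, Python scripts to look and compute and a tool call to move; the robot and the scene stay as the last step left them, time stands still between calls to the robot, and variables do not carry over. Pictures are saved under pics/ and viewed, and the job is handed in when it is done.

Besides the shell and the picture viewer there is one more tool, called after "Request:" by a JSON object that holds its "fn" and its "kwargs". step_arm: Moves the arm, as the interface text tells. Its arguments: {"type":"object","properties":{"plan":{"type":"string"}},"required":["plan"]}

```bash
mkdir -p pics
python3 - <<'E'
from plant import telemetry, snapshot, calibration
import cv2
print(telemetry.get_obs())
for n in ("scene","top"):
    cv2.imwrite(f"pics/{n}0.png",snapshot(n)); c=calibration(n); print(n,c)
E
```

```text
{'clock': 0.0, 'joint_pos': array([-5.06998306e+01,  2.05922062e+01,  6.33007654e-01, -2.00953389e-02,
       -7.01366618e+01, -1.65073823e+01]), 'qvel': array([ 0.01439431, -0.04020186,  0.04618416,  0.04694249,  0.12272097,
       -0.04922503]), 'tau': array([ 1.50246509e-03, -5.82718742e+01,  2.93056619e+01,  6.99717075e+00,
        6.89963999e-03, -1.65563106e-04]), 'tool_pos': array([ 0.26127699, -0.62183756,  0.22560826]), 'orientation': array([ 1.79902723e+02, -9.12812860e-03, -1.57214049e+02]), 'force': array([-0.35583913, -0.00582202,  0.01861597]), 'moment': array([ 0.0696368 , -0.00624441,  0.00529515]), 'opening': 0.08754116645067471}
scene {'K': array([[412.882806  ,   0.        , 249.9007409 ],
       [  0.        , 412.882806  , 190.97368875],
       [  0.        ,   0.        ,   1.        ]]), 'k1': -0.04675888669247002, 'camera_from_world': array([[-8.36377889e-01,  5.48153075e-01,  4.82365376e-04,
         4.73043020e-01],
       [-3.99097512e-01, -6.09550051e-01,  6.84959788e-01,
         1.67171516e-01],
       [ 3.75756840e-01,  5.72692711e-01,  7.28580713e-01,
        -1.19512917e+00],
       [ 0.00000000e+00,  0.00000000e+00,  0.00000000e+00,
         1.00000000e+00]])}
top {'K': array([[450.21706349,   0.        , 249.49725233],
       [  0.        , 450.21706349, 184.77090045],
       [  0.        ,   0.        ,   1.        ]]), 'k1': -0.09778017111447927, 'camera_from_world': array([[ 0.0195171 , -0.99958879, -0.02100779, -0.00230599],
       [ 0.9862638 ,  0.0158014 ,  0.16442026, -0.56556324],
       [-0.1640207 , -0.02392823,  0.98616664, -1.02425602],
       [ 0.        ,  0.        ,  0.        ,  1.        ]])}
```

View pics/top0.png

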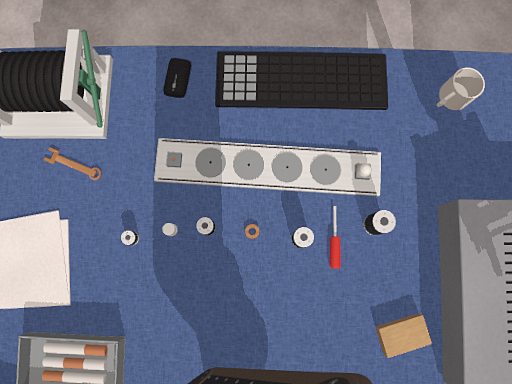

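View pics/scene0.png

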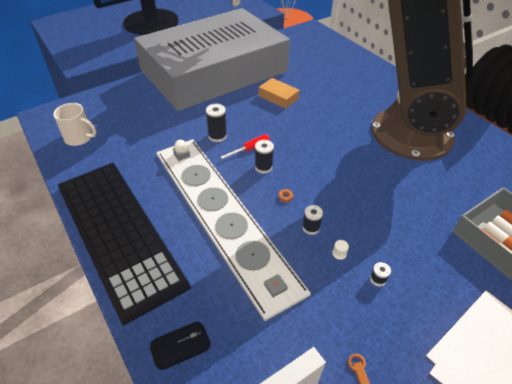

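```bash
cat > h.py <<'E'
import cv2, numpy as np
from plant import telemetry, snapshot, calibration
def cast(name,uv,z,c=None):
    c=c or calibration(name); T=c["camera_from_world"]; R,t=T[:3,:3],T[:3,3]
    p=cv2.undistortPoints(np.array([[uv]],float),c["K"],np.array([c["k1"],0,0,0.]))[0,0]
    d=R.T@np.array([p[0],-p[1],-1]); o=-R.T@t
    return (o+d*(z-o[2])/d[2])[:2]
def proj(name,P,c=None):
    c=c or calibration(name); T=c["camera_from_world"]; q=T[:3,:3]@np.array(P)+T[:3,3]
    q=np.array([[q[0],-q[1],-q[2]]])
    return cv2.projectPoints(q,np.zeros(3),np.zeros(3),c["K"],np.array([c["k1"],0,0,0.]))[0][0,0]
E
python3 - <<'E'
from h import *
im=cv2.imread("pics/top0.png"); s=cv2.imread("pics/scene0.png")
a=cv2.resize(im[130:200,150:390],None,fx=3.3,fy=3.3,interpolation=cv2.INTER_CUBIC)
b=cv2.resize(im[200:270,110:410],None,fx=2.64,fy=2.64,interpolation=cv2.INTER_CUBIC)
out=np.zeros((a.shape[0]+b.shape[0],800,3),np.uint8); out[:a.shape[0],:a.shape[1]]=a; out[a.shape[0]:,:b.shape[1]]=b
cv2.imwrite("pics/zoom0.png",out)
hsv=cv2.cvtColor(im,cv2.COLOR_BGR2HSV)
def blobs(mask,amin,amax):
    n,l,st,ce=cv2.connectedComponentsWithStats(mask.astype(np.uint8))
    return [(st[i,4],ce[i],st[i]) for i in range(1,n) if amin<st[i,4]<amax]
m=(hsv[...,2]>120)&(hsv[...,1]<60)
m[:205]=0; m[255:]=0
for A,c,st in blobs(m,40,900): print("cap",A,c,st[:4])
m=(hsv[...,2]>70)&(hsv[...,2]<165)&(hsv[...,1]<50)
for v in [(210,162),(249,164),(287,167),(325,170),(295,146)]: print(hsv[v[1]+6,v[0]+5])
E
```

```text
cap 115 [334.56521739 219.95652174] [333 206   4  30]
cap 382 [383.98691099 221.10471204] [373 210  23  23]
cap 208 [204.22115385 225.19711538] [196 217  17  18]
cap 170 [169.42352941 229.05294118] [162 223  16  14]
cap 299 [303.42140468 236.63879599] [294 227  20  21]
cap 152 [127.40789474 237.09210526] [121 230  14  15]
[  0   4 125]
[ 15   7 154]
[ 30   5 155]
[ 15   3 156]
[ 15  14 226]
```

View pics/zoom0.png

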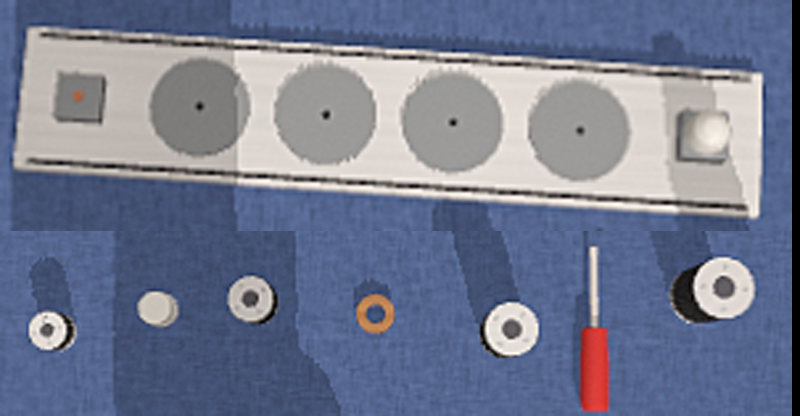

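Run:
```python
from h import *
g=cv2.imread("pics/top0.png",0).astype(float); gs=cv2.imread("pics/scene0.png",0).astype(float)
def dot(g,u,v,r=4):
    u,v=int(round(u)),int(round(v))
    w=g[v-r:v+r+1,u-r:u+r+1]; w=np.clip(np.median(w)-15-w,0,None); yy,xx=np.mgrid[-r:r+1,-r:r+1]
    return u+(w*xx).sum()/w.sum(), v+(w*yy).sum()/w.sum()
P=[]
for uv in [(325.8,169.4),(287.3,167),(248.8,164.5),(210.6,162.1)]:
    p=dot(g,*uv); xy=cast("top",p,.016); P.append(xy)
    q=proj("scene",[*xy,.016])
    try: d=dot(gs,*q); print(p,xy,"scene pred",q,"dot",d,cast("scene",d,.016))
    except Exception as e: print(p,xy,q,e)
P=np.array(P); print(np.linalg.norm(np.diff(P,axis=0),axis=1), np.degrees(np.arctan2(*(P[3]-P[0])[::-1])))
S=cv2.cvtColor(cv2.imread("pics/scene0.png"),cv2.COLOR_BGR2HSV)
for n,uv,h in [("xs",(127.4,237.1),.04),("s",(204.3,225.5),.058),("m",(303.5,236.8),.076),("l",(384,221.1),.094)]:
    xy=cast("top",uv,h); q=proj("scene",[*xy,h])
    u,v=q.astype(int); m=((S[...,2]>120)&(S[...,1]<60)).astype(np.uint8)
    w=m[v-13:v+14,u-13:u+14]; n_,l,st,ce=cv2.connectedComponentsWithStats(w)
    print(n,xy,q,[(st[i],cast("scene",(u-13+st[i][0]+st[i][2]/2-.5,v-13+st[i][1]+st[i][3]/2-.5),h)) for i in range(1,n_) if st[i,4]>30])
```

```text
(np.float64(325.3867924528302), np.float64(169.11949685534591)) [ 0.61267012 -0.17751565] scene pred [196.45220593 174.61971705] dot (np.float64(195.52229299363057), np.float64(174.03184713375796)) [ 0.61364802 -0.18072354]
(np.float64(286.8125), np.float64(166.5994318181818)) [ 0.61746705 -0.08251729] scene pred [213.27907727 198.41242893] dot (np.float64(212.39267015706807), np.float64(197.81675392670158)) [ 0.61829643 -0.08538836]
(np.float64(248.38009049773757), np.float64(164.28280542986425)) [0.62183857 0.01225621] scene pred [232.24893726 224.90627516] dot (np.float64(231.2340425531915), np.float64(224.2)) [0.62270271 0.00922928]
(np.float64(210.03401360544217), np.float64(161.78231292517006)) [0.62677738 0.10736672] scene pred [253.47440418 254.92500188] dot (np.float64(252.43846153846152), np.float64(253.98461538461538)) [0.6272989  0.10411861]
[0.09511939 0.09487426 0.09523866] 87.16505121974791
xs [0.43561294 0.29637405] [383.48517524 269.75826496] [(array([  3,   6,  18,  16, 209], dtype=int32), array([0.43855254, 0.29368411]))]
s [0.46586714 0.11082215] [314.92166242 211.97974679] [(array([  4,   7,  18,  15, 203], dtype=int32), array([0.46854611, 0.10913458]))]
m [ 0.44291621 -0.11788429] [264.97145972 145.65412617] [(array([  4,   8,  19,  14, 193], dtype=int32), array([ 0.44682033, -0.11653913]))]
l [ 0.47967574 -0.29760982] [216.24385387 109.25342527] [(array([  3,   7,  20,  14, 211], dtype=int32), array([ 0.48192638, -0.29773717]))]
```

Request:
{"fn": "step_arm", "kwargs": {"plan": "8.7 0 0 0 0 0 -7.15;8.7 0 0 0 0 0 -7.15;8.7 0 0 0 0 0 -7.15;8.7 0 0 0 0 0 -7.15;8.7 0 0 0 0 0 -7.15;8.7 0 0 0 0 0 -7.15;8.7 0 0 0 0 0 -7.15;8.7 0 0 0 0 0 -7.15;8.7 0 0 0 0 0 -7.15;8.7 0 0 0 0 0 0;8.7 0 0 0 0 0 0"}}

```text
clock: 1.02
tool_pos: [0.2614, -0.6221, 0.2261]
orientation: [180.0, 0.0, -93.1]
force: [-0.0, 0.0, 0.2]
opening: 0.0872
```

```bash
cat >> h.py <<'E'
from scipy.spatial.transform import Rotation as Ro
def delta(target,yaw=-92.8):
    o=telemetry.get_obs(); R=Ro.from_euler("xyz",o["orientation"],degrees=True)
    d=np.array(target)-o["tool_pos"]; T=Ro.from_euler("xyz",[180,0,yaw],degrees=True)
    print("t %.2f"%o["clock"],"tcp",o["tool_pos"].round(4),o["orientation"].round(2),"open %.4f"%o["opening"],"F",o["force"].round(1))
    print("shift tool cm",(100*R.inv().apply(d)).round(2),"rot",(R.inv()*T).as_rotvec(degrees=True).round(2),"min rows",np.linalg.norm(d)/.0417)
E
python3 -c "
from h import *
delta([.481,-.298,.2]);print(telemetry.get_obs()['joint_pos'])"
```

```text
t 1.02 tcp [ 0.2614 -0.6221  0.2261] [ 1.7998e+02  3.0000e-02 -9.3090e+01] open 0.0872 F [-0.   0.   0.2]
shift tool cm [-33.55 -20.19   2.63] rot [ 0.02  0.03 -0.29] min rows 9.409950725720835
[-5.07014098e+01  2.05679415e+01  6.61534607e-01 -5.69482723e-03
 -7.01357302e+01  4.76146465e+01]
```

Request:
{"fn": "step_arm", "kwargs": {"plan": "8.7 -3.35 -2.02 0.26 0 0 0;8.7 -3.35 -2.02 0.26 0 0 0;8.7 -3.35 -2.02 0.26 0 0 0;8.7 -3.35 -2.02 0.26 0 0 0;8.7 -3.35 -2.02 0.26 0 0 0;8.7 -3.35 -2.02 0.26 0 0 0;8.7 -3.35 -2.02 0.26 0 0 0;8.7 -3.35 -2.02 0.26 0 0 0;8.7 -3.35 -2.02 0.26 0 0 0;8.7 -3.35 -2.02 0.26 0 0 0;8.7 0 0 0 0 0 0;8.7 0 0 0 0 0 0"}}

```text
clock: 2.02
tool_pos: [0.481, -0.2959, 0.2004]
orientation: [180.0, 0.0, -92.9]
force: [-0.1, -1.1, 0.3]
opening: 0.0871
```

```bash
python3 -c "
from h import *
delta([.481,-.298,.05])
c=calibration('wrist');im=snapshot('wrist');cv2.imwrite('pics/w1.png',im);np.save('w1.npy',c,allow_pickle=True)
print(proj('wrist',[.481,-.298,.094],c))"
```

```text
t 2.02 tcp [ 0.481  -0.2959  0.2004] [ 1.7998e+02  1.0000e-02 -9.2880e+01] open 0.0871 F [-0.1 -1.1  0.3]
shift tool cm [ 0.21 -0.02 15.04] rot [ 0.02  0.01 -0.08] min rows 3.6068802545579013
[256.97680079 184.24952756]
```

View pics/w1.png

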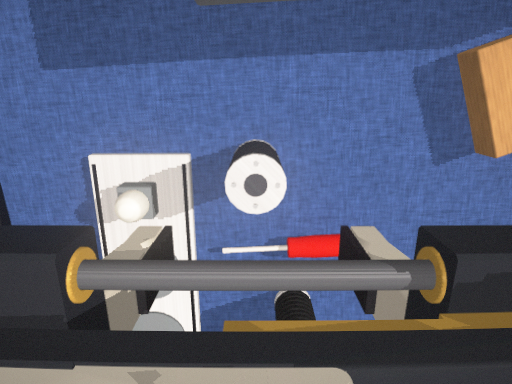

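Request:
{"fn": "step_arm", "kwargs": {"plan": "8.7 0.2 0 2 0 0 0;8.7 0 0 3 0 0 0;8.7 0 0 3 0 0 0;8.7 0 0 3 0 0 0;8.7 0 0 2.5 0 0 0;8.7 0 0 1.5 0 0 0;8.7 0 0 0 0 0 0;4 0 0 0 0 0 0;4 0 0 0 0 0 0;4 0 0 0 0 0 0;4 0 0 0 0 0 0;4 0 0 0 0 0 0"}}

```text
clock: 3.07
tool_pos: [0.4804, -0.3, 0.0517]
orientation: [-179.9, -0.0, -92.9]
force: [0.0, -0.1, -0.1]
opening: 0.0594
```

Request:
{"fn": "step_arm", "kwargs": {"plan": "4 0 0 0 0 0 0;4 0 0 0 0 0 0;4 0 0 0 0 0 0;4 0 0 0 0 0 0;4 0 0 0 0 0 0;4 0 0 0 0 0 0"}}

```text
clock: 3.57
tool_pos: [0.4806, -0.3, 0.0513]
orientation: [-179.9, -0.0, -92.8]
force: [1.2, -0.6, 6.6]
opening: 0.0517
```

Request:
{"fn": "step_arm", "kwargs": {"plan": "4 0 0 -1.5 0 0 0;4 0 0 -3 0 0 0;4 0 0 -3 0 0 0;4 0 0 -2.5 0 0 0;4 0 0 0 0 0 0;4 0 0 0 0 0 0"}}

```text
clock: 4.07
tool_pos: [0.4801, -0.2996, 0.1515]
orientation: [-179.9, 0.0, -92.9]
force: [-0.9, 0.3, -3.9]
opening: 0.0518
```

```bash
python3 -c "
from h import *
delta([.627,.104,.14])"
```

```text
t 4.07 tcp [ 0.4801 -0.2996  0.1515] [-1.7988e+02  1.0000e-02 -9.2870e+01] open 0.0518 F [-0.9  0.3 -3.9]
shift tool cm [-41.05 -12.65   1.18] rot [-0.12  0.01 -0.07] min rows 10.304028980101148
```

Request:
{"fn": "step_arm", "kwargs": {"plan": "4 -2 -0.6 0 0 0 0;4 -3.7 -1.14 0 0 0 0;4 -3.7 -1.14 0 0 0 0;4 -3.7 -1.14 0 0 0 0;4 -3.7 -1.14 0 0 0 0;4 -3.7 -1.14 0 0 0 0;4 -3.7 -1.14 0 0 0 0;4 -3.7 -1.14 0 0 0 0;4 -3.7 -1.14 0 0 0 0;4 -3.7 -1.14 0 0 0 0;4 -3.7 -1.14 0 0 0 0;4 -2 -0.65 0 0 0 0"}}

```text
clock: 5.07
tool_pos: [0.6264, 0.1068, 0.1481]
orientation: [179.8, -0.0, -92.8]
force: [1.5, -1.1, -2.6]
opening: 0.0517
```

Request:
{"fn": "step_arm", "kwargs": {"plan": "4 0 0 0 0 0 0;4 0 0 0 0 0 0;4 0 0 0 0 0 0"}}

```text
clock: 5.32
tool_pos: [0.6253, 0.1029, 0.1487]
orientation: [179.8, -0.1, -92.9]
force: [-0.8, 0.4, -3.0]
opening: 0.0515
```

```bash
python3 -c "
from h import *
delta([.627,.104,.069])
for n in ['top','scene','wrist']: cv2.imwrite('pics/%s2.png'%n,snapshot(n))
a=cv2.imread('pics/top2.png')[110:220,140:400];b=cv2.imread('pics/scene2.png')[120:300,150:300]
cv2.imwrite('pics/t2.png',cv2.resize(a,None,fx=3,fy=3));cv2.imwrite('pics/s2.png',cv2.resize(b,None,fx=3,fy=3))
"
```

```text
t 5.32 tcp [0.6253 0.1029 0.1487] [ 1.7982e+02 -7.0000e-02 -9.2860e+01] open 0.0515 F [-0.8  0.4 -3. ]
shift tool cm [-0.13 -0.19  7.97] rot [ 0.18 -0.07 -0.06] min rows 1.9127177315774708
```

View pics/s2.png

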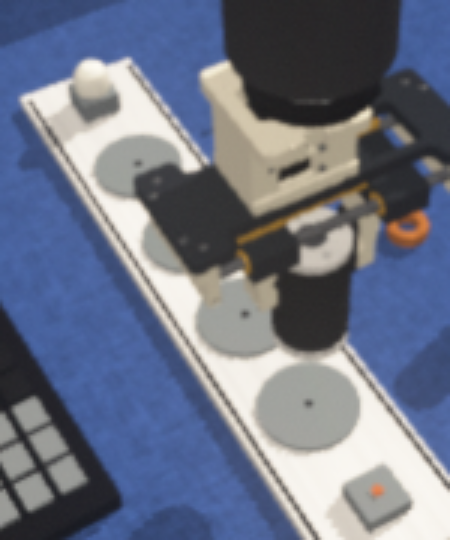

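View pics/wrist2.png

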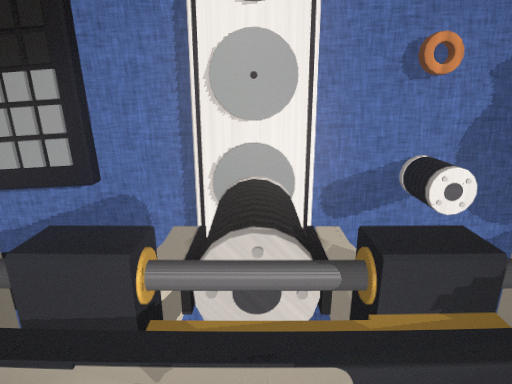

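```bash
python3 -c "
from h import *
print(cast('wrist',(257,290),.1914),cast('wrist',(254,75),.016))"
```

```text
[0.62677983 0.10480837] [0.62386992 0.01207183]
```

Request:
{"fn": "step_arm", "kwargs": {"plan": "4 -0.15 -0.15 2 0 0 0;4 0 0 3 0 0 0;4 0 0 1.5 0 0 0;4 0 0 0.8 0 0 0;4 0 0 0.4 0 0 0;4 0 0 0 0 0 0;4 0 0 0 0 0 0"}}

```text
clock: 6.05
tool_pos: [0.6289, 0.1047, 0.0746]
orientation: [-179.9, 0.0, -92.9]
force: [-0.3, 0.2, -2.2]
opening: 0.0517
```

Request:
{"fn": "step_arm", "kwargs": {"plan": "4 0 0 0.4 0 0 0;4 0 0 0.2 0 0 0;4 0 0 0 0 0 0;4 0 0 0 0 0 0"}}

```text
clock: 6.38
tool_pos: [0.6282, 0.1049, 0.0678]
orientation: [-180.0, 0.0, -92.9]
force: [0.1, -0.5, -2.4]
opening: 0.0515
```

Request:
{"fn": "step_arm", "kwargs": {"plan": "4 0 0 0.1 0 0 0;4 0 0 0 0 0 0;4 0 0 0 0 0 0"}}

```text
clock: 6.63
tool_pos: [0.6285, 0.1049, 0.0674]
orientation: [-180.0, 0.0, -92.8]
force: [-1.7, 0.7, 4.6]
opening: 0.0517
```

Contact (+4.6 N). Release, rise gently.

Request:
{"fn": "step_arm", "kwargs": {"plan": "6 0 0 0 0 0 0;8.7 0 0 0 0 0 0;8.7 0 0 0 0 0 0;8.7 0 0 0 0 0 0;8.7 0 0 0 0 0 0;8.7 0 0 0 0 0 0;8.7 0 0 0 0 0 0;8.7 0 0 -1 0 0 0;8.7 0 0 -3 0 0 0;8.7 0 0 -4 0 0 0;8.7 0 0 -4 0 0 0;8.7 0 0 0 0 0 0"}}

```text
clock: 7.63
tool_pos: [0.6325, 0.1057, 0.1968]
orientation: [-179.3, 0.2, -92.8]
force: [0.2, 0.5, 2.1]
opening: 0.087
```

```bash
python3 -c "
from h import *
delta([.445,-.118,.2])"
```

```text
t 7.63 tcp [0.6325 0.1057 0.1968] [-179.26    0.21  -92.77] open 0.0870 F [0.2 0.5 2.1]
shift tool cm [23.25 17.64 -0.64] rot [-0.74  0.21  0.03] min rows 6.99996919149364
```

Request:
{"fn": "step_arm", "kwargs": {"plan": "8.7 2 1.5 0 0 0 0;8.7 3 2.25 0 0 0 0;8.7 3 2.25 0 0 0 0;8.7 3 2.25 0 0 0 0;8.7 3 2.25 0 0 0 0;8.7 3 2.25 0 0 0 0;8.7 3 2.25 0 0 0 0;8.7 2 1.6 0 0 0 0;8.7 1 0.7 0 0 0 0;8.7 0 0 0 0 0 0;8.7 0 0 0 0 0 0;8.7 0 0 0 0 0 0"}}

```text
clock: 8.63
tool_pos: [0.4449, -0.1158, 0.187]
orientation: [-179.9, 0.0, -92.8]
force: [0.2, -0.8, -0.1]
opening: 0.0873
```

```bash
python3 -c "
from h import *
delta([.445,-.118,.038])
c=calibration('wrist');im=snapshot('wrist');cv2.imwrite('pics/w3.png',im);cv2.imwrite('pics/scene3.png',snapshot('scene'))
print(proj('wrist',[.445,-.1175,.076],c))"
```

```text
t 8.63 tcp [ 0.4449 -0.1158  0.187 ] [-1.7994e+02  1.0000e-02 -9.2850e+01] open 0.0873 F [ 0.2 -0.8 -0.1]
shift tool cm [ 2.20e-01 -1.00e-02  1.49e+01] rot [-0.06  0.01 -0.05] min rows 3.57400456376547
[257.07249846 183.30029938]
```

View pics/w3.png

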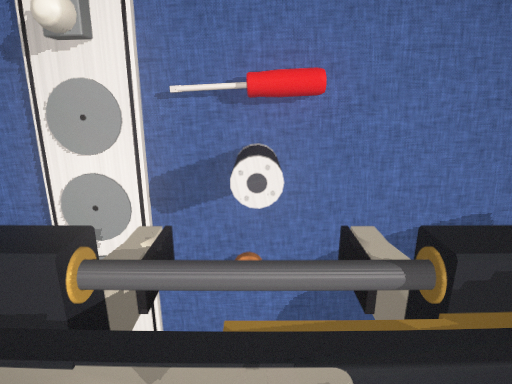

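View pics/scene3.png

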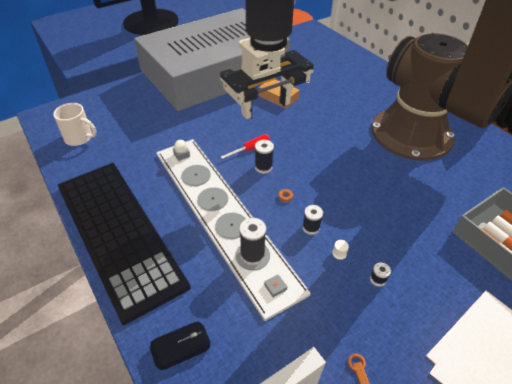

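Request:
{"fn": "step_arm", "kwargs": {"plan": "8.7 0 0 2 0 0 0;8.7 0 0 3 0 0 0;8.7 0 0 3 0 0 0;8.7 0 0 3 0 0 0;8.7 0 0 2.5 0 0 0;8.7 0 0 1.3 0 0 0;8.7 0 0 0 0 0 0;8.7 0 0 0 0 0 0;4 0 0 0 0 0 0;4 0 0 0 0 0 0;4 0 0 0 0 0 0;4 0 0 0 0 0 0"}}

```text
clock: 9.73
tool_pos: [0.4446, -0.1161, 0.0395]
orientation: [-179.9, 0.0, -92.9]
force: [-0.1, 1.1, 0.2]
opening: 0.0656
```

Request:
{"fn": "step_arm", "kwargs": {"plan": "3.5 0 0 0 0 0 0;3.5 0 0 0 0 0 0;3.5 0 0 0 0 0 0;3.5 0 0 0 0 0 0;3.5 0 0 0 0 0 0;3.5 0 0 0 0 0 0;3.5 0 0 0 0 0 0;3.5 0 0 0 0 0 0"}}

```text
clock: 10.4
tool_pos: [0.4442, -0.1163, 0.0388]
orientation: [-180.0, -0.0, -92.8]
force: [0.6, 0.7, 5.2]
opening: 0.0459
```

Request:
{"fn": "step_arm", "kwargs": {"plan": "3.5 0 0 -1.5 0 0 0;3.5 0 0 -3 0 0 0;3.5 0 0 -3 0 0 0;3.5 0 0 -2.5 0 0 0;3.5 0 0 0 0 0 0;3.5 0 0 0 0 0 0"}}

```text
clock: 10.9
tool_pos: [0.4441, -0.116, 0.1392]
orientation: [-179.9, 0.1, -92.9]
force: [-0.0, 0.0, -2.8]
opening: 0.0458
```

```bash
python3 -c "
from h import *
delta([.623,.012,.139])"
```

```text
t 10.90 tcp [ 0.4441 -0.116   0.1392] [-1.7988e+02  6.0000e-02 -9.2880e+01] open 0.0458 F [-0.   0.  -2.8]
shift tool cm [-13.68 -17.22   0.06] rot [-0.12  0.06 -0.08] min rows 5.274524875892989
```

Request:
{"fn": "step_arm", "kwargs": {"plan": "3.5 -1.2 -1.5 0 0 0 0;3.5 -2.4 -3 0 0 0 0;3.5 -2.4 -3 0 0 0 0;3.5 -2.4 -3 0 0 0 0;3.5 -2.4 -3 0 0 0 0;3.5 -1.8 -2.3 0 0 0 0;3.5 -1.1 -1.4 0 0 0 0;3.5 0 0 0 0 0 0;3.5 0 0 0 0 0 0;3.5 0 0 0 0 0 0"}}

```text
clock: 11.73
tool_pos: [0.6211, 0.0117, 0.1363]
orientation: [179.8, -0.1, -92.9]
force: [-0.1, -0.2, -2.9]
opening: 0.0455
```

```bash
python3 -c "
from h import *
delta([.623,.012,.0548])
cv2.imwrite('pics/w4.png',snapshot('wrist'))"
```

```text
t 11.73 tcp [0.6211 0.0117 0.1363] [ 1.7978e+02 -6.0000e-02 -9.2870e+01] open 0.0455 F [-0.1 -0.2 -2.9]
shift tool cm [-0.04 -0.22  8.15] rot [ 0.22 -0.06 -0.07] min rows 1.955464059401644
```

View pics/w4.png

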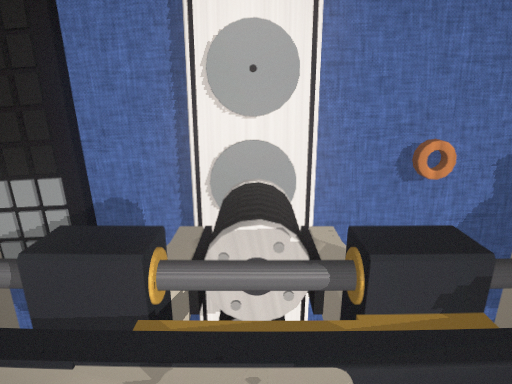

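Request:
{"fn": "step_arm", "kwargs": {"plan": "3.5 0 -0.05 2 0 0 0;3.5 0 0 3 0 0 0;3.5 0 0 1.5 0 0 0;3.5 0 0 0.9 0 0 0;3.5 0 0 0.5 0 0 0;3.5 0 0 0 0 0 0;3.5 0 0 0 0 0 0;3.5 0 0 0 0 0 0"}}

```text
clock: 12.45
tool_pos: [0.6238, 0.0121, 0.0609]
orientation: [-179.9, 0.0, -92.9]
force: [1.0, 0.4, -2.5]
opening: 0.0453
```

Request:
{"fn": "step_arm", "kwargs": {"plan": "3.5 0 0 0.35 0 0 0;3.5 0 0 0.15 0 0 0;3.5 0 0 0 0 0 0;3.5 0 0 0 0 0 0"}}

```text
clock: 12.78
tool_pos: [0.6234, 0.0121, 0.0549]
orientation: [-180.0, 0.0, -92.8]
force: [0.3, 0.3, -1.3]
opening: 0.0456
```

Request:
{"fn": "step_arm", "kwargs": {"plan": "3.5 0 0 0.1 0 0 0;3.5 0 0 0 0 0 0;3.5 0 0 0 0 0 0"}}

```text
clock: 13.03
tool_pos: [0.6234, 0.0121, 0.0548]
orientation: [-179.9, -0.0, -92.8]
force: [-2.4, 0.1, 7.5]
opening: 0.0456
```

Request:
{"fn": "step_arm", "kwargs": {"plan": "5.5 0 0 0 0 0 0;8.7 0 0 0 0 0 0;8.7 0 0 0 0 0 0;8.7 0 0 0 0 0 0;8.7 0 0 0 0 0 0;8.7 0 0 0 0 0 0;8.7 0 0 0 0 0 0;8.7 0 0 -1 0 0 0;8.7 0 0 -3 0 0 0;8.7 0 0 -4 0 0 0;8.7 0 0 -4 0 0 0;8.7 0 0 0 0 0 0"}}

```text
clock: 14.03
tool_pos: [0.6275, 0.0123, 0.1835]
orientation: [-179.2, 0.1, -92.8]
force: [0.8, 0.5, 1.1]
opening: 0.0869
```

```bash
python3 -c "
from h import *
delta([.467,.110,.18])"
```

```text
t 14.03 tcp [0.6275 0.0123 0.1835] [-1.7925e+02  1.1000e-01 -9.2770e+01] open 0.0869 F [0.8 0.5 1.1]
shift tool cm [-8.98 16.51  0.15] rot [-0.75  0.11  0.03] min rows 4.507253316289595
```

Request:
{"fn": "step_arm", "kwargs": {"plan": "8.7 -1 1.8 0 0 0 0;8.7 -2 3.6 0 0 0 0;8.7 -2 3.6 0 0 0 0;8.7 -2 3.6 0 0 0 0;8.7 -1.5 2.4 0 0 0 0;8.7 -0.5 1.2 0 0 0 0;8.7 0 0 0 0 0 0;8.7 0 0 0 0 0 0;8.7 0 0 0 0 0 0"}}

```text
clock: 14.78
tool_pos: [0.4663, 0.1101, 0.1742]
orientation: [-179.9, 0.0, -92.8]
force: [0.6, -0.7, -0.2]
opening: 0.0873
```

```bash
python3 -c "
from h import *
delta([.467,.110,.022])
c=calibration('wrist');im=snapshot('wrist');cv2.imwrite('pics/w5.png',im);cv2.imwrite('pics/scene5.png',snapshot('scene'))
print(proj('wrist',[.467,.110,.058],c))"
```

```text
t 14.78 tcp [0.4663 0.1101 0.1742] [-1.7994e+02  3.0000e-02 -9.2830e+01] open 0.0873 F [ 0.6 -0.7 -0.2]
shift tool cm [ 1.000e-02 -5.000e-02  1.522e+01] rot [-0.06  0.03 -0.03] min rows 3.6508967191657398
[256.54672015 183.45647583]
```

View pics/w5.png

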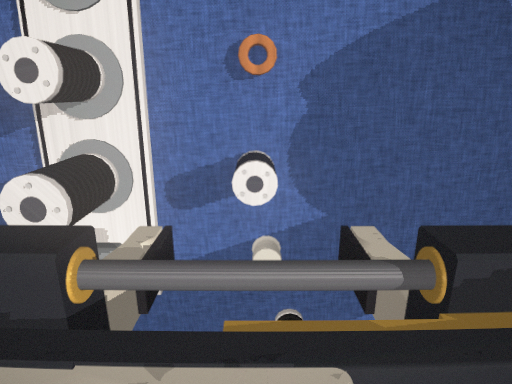

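View pics/scene5.png

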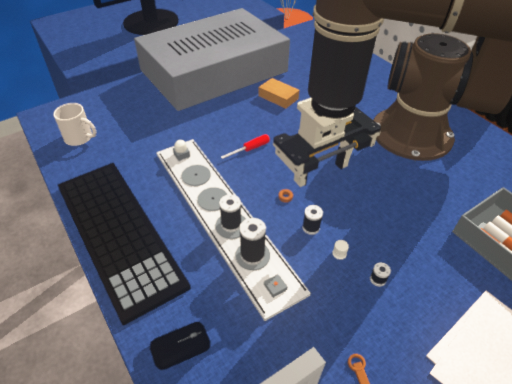

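Request:
{"fn": "step_arm", "kwargs": {"plan": "8.7 0 0 2 0 0 0;8.7 0 0 3 0 0 0;8.7 0 0 3 0 0 0;8.7 0 0 3 0 0 0;8.7 0 0 2.5 0 0 0;8.7 0 0 1.6 0 0 0;8.7 0 0 0 0 0 0;8.7 0 0 0 0 0 0;4 0 0 0 0 0 0;4 0 0 0 0 0 0;4 0 0 0 0 0 0;4 0 0 0 0 0 0"}}

```text
clock: 15.88
tool_pos: [0.4663, 0.1103, 0.0236]
orientation: [-179.9, 0.1, -92.9]
force: [-0.2, 0.1, 0.5]
opening: 0.0659
```

Request:
{"fn": "step_arm", "kwargs": {"plan": "3 0 0 0 0 0 0;3 0 0 0 0 0 0;3 0 0 0 0 0 0;3 0 0 0 0 0 0;3 0 0 0 0 0 0;3 0 0 0 0 0 0;3 0 0 0 0 0 0;3 0 0 0 0 0 0;3 0 0 0 0 0 0"}}

```text
clock: 16.63
tool_pos: [0.466, 0.1101, 0.0228]
orientation: [-180.0, 0.0, -92.8]
force: [-0.3, 1.2, 4.2]
opening: 0.0394
```

Request:
{"fn": "step_arm", "kwargs": {"plan": "3 0 0 -1.5 0 0 0;3 0 0 -3 0 0 0;3 0 0 -3 0 0 0;3 0 0 -3 0 0 0;3 0 0 -2.5 0 0 0;3 0 0 0 0 0 0;3 0 0 0 0 0 0"}}

```text
clock: 17.22
tool_pos: [0.4659, 0.1102, 0.1534]
orientation: [-179.9, 0.1, -92.9]
force: [-0.2, -0.0, -2.3]
opening: 0.0393
```

```bash
python3 -c "
from h import *
delta([.619,-.083,.153])"
```

```text
t 17.22 tcp [0.4659 0.1102 0.1534] [-1.7991e+02  1.0000e-01 -9.2880e+01] open 0.0393 F [-0.2 -0.  -2.3]
shift tool cm [ 18.53 -16.26   0.03] rot [-0.09  0.1  -0.08] min rows 5.9122978672248
```

Request:
{"fn": "step_arm", "kwargs": {"plan": "3 1.5 -1.3 0 0 0 0;3 3 -2.6 0 0 0 0;3 3 -2.6 0 0 0 0;3 3 -2.6 0 0 0 0;3 3 -2.6 0 0 0 0;3 2.5 -2.2 0 0 0 0;3 1.5 -1.4 0 0 0 0;3 1 -0.9 0 0 0 0;3 0 0 0 0 0 0;3 0 0 0 0 0 0;3 0 0 0 0 0 0"}}

```text
clock: 18.13
tool_pos: [0.6172, -0.0823, 0.1515]
orientation: [179.9, 0.0, -92.9]
force: [-0.3, -0.4, -1.0]
opening: 0.0395
```

```bash
python3 -c "
from h import *
delta([.619,-.083,.0388])
cv2.imwrite('pics/w6.png',snapshot('wrist'))"
```

```text
t 18.13 tcp [ 0.6172 -0.0823  0.1515] [179.88   0.   -92.86] open 0.0395 F [-0.3 -0.4 -1. ]
shift tool cm [ 0.06 -0.21 11.27] rot [ 0.12  0.   -0.06] min rows 2.7032577703872844
```

View pics/w6.png

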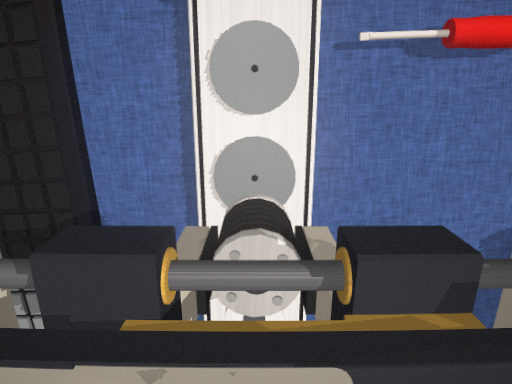

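```bash
python3 -c "
from h import *
print(cast('wrist',(254.5,178),.016),cast('wrist',(254.5,68.5),.016))"
```

```text
[ 0.61958863 -0.08217814] [ 0.61468522 -0.17751518]
```

Request:
{"fn": "step_arm", "kwargs": {"plan": "3 0 -0.05 2 0 0 0;3 0 0 3 0 0 0;3 0 0 3 0 0 0;3 0 0 1.5 0 0 0;3 0 0 0.8 0 0 0;3 0 0 0.4 0 0 0;3 0 0 0 0 0 0;3 0 0 0 0 0 0;3 0 0 0 0 0 0"}}

```text
clock: 18.93
tool_pos: [0.6198, -0.0826, 0.0471]
orientation: [-179.9, 0.0, -92.8]
force: [-0.4, -0.2, -0.9]
opening: 0.0399
```

Request:
{"fn": "step_arm", "kwargs": {"plan": "3 0 0 0.5 0 0 0;3 0 0 0.25 0 0 0;3 0 0 0 0 0 0;3 0 0 0 0 0 0"}}

```text
clock: 19.27
tool_pos: [0.6194, -0.0829, 0.0388]
orientation: [-179.9, 0.0, -92.8]
force: [-0.7, 0.6, 4.8]
opening: 0.0389
```

Contact; release and go for xs.

Request:
{"fn": "step_arm", "kwargs": {"plan": "5 0 0 0 0 0 0;8.7 0 0 0 0 0 0;8.7 0 0 0 0 0 0;8.7 0 0 0 0 0 0;8.7 0 0 0 0 0 0;8.7 0 0 0 0 0 0;8.7 0 0 0 0 0 0;8.7 0 0 -1 0 0 0;8.7 0 0 -3 0 0 0;8.7 0 0 -4 0 0 0;8.7 0 0 -4 0 0 0;8.7 0 0 0 0 0 0"}}

```text
clock: 20.27
tool_pos: [0.6234, -0.0832, 0.168]
orientation: [-179.2, 0.0, -92.8]
force: [1.6, 0.5, 1.1]
opening: 0.0871
```

Request:
{"fn": "step_arm", "kwargs": {"plan": "8.7 0 2 -1 0 0 0;8.7 0 3.5 0 0 0 0;8.7 0 3.5 0 0 0 0;8.7 0 3.5 0 0 0 0;8.7 0 2 0 0 0 0;8.7 0 0 0 0 0 0;8.7 0 0 0 0 0 0"}}

```text
clock: 20.85
tool_pos: [0.4736, -0.0756, 0.1695]
orientation: [-179.9, 0.0, -92.8]
force: [0.9, -0.2, 1.0]
opening: 0.087
```

```bash
python3 -c "
from h import *
delta([.437,.295,.18])"
```

```text
t 20.85 tcp [ 0.4736 -0.0756  0.1695] [-1.7986e+02  3.0000e-02 -9.2820e+01] open 0.0870 F [ 0.9 -0.2  1. ]
shift tool cm [-36.84   5.48  -1.04] rot [-0.14  0.03 -0.02] min rows 8.934898572896147
```

Request:
{"fn": "step_arm", "kwargs": {"plan": "8.7 -1.8 0.25 0 0 0 0;8.7 -3.7 0.55 0 0 0 0;8.7 -3.7 0.55 0 0 0 0;8.7 -3.7 0.55 0 0 0 0;8.7 -3.7 0.55 0 0 0 0;8.7 -3.7 0.55 0 0 0 0;8.7 -3.7 0.55 0 0 0 0;8.7 -3.7 0.55 0 0 0 0;8.7 -3.7 0.55 0 0 0 0;8.7 -3.7 0.55 0 0 0 0;8.7 -1.8 0.3 0 0 0 0;8.7 0 0 0 0 0 0"}}

```text
clock: 21.85
tool_pos: [0.4382, 0.3001, 0.1681]
orientation: [-179.9, 0.0, -92.7]
force: [-0.3, -0.4, 0.1]
opening: 0.0871
```

Request:
{"fn": "step_arm", "kwargs": {"plan": "8.7 0 0 0 0 0 0;8.7 0 0 0 0 0 0"}}

```text
clock: 22.02
tool_pos: [0.4377, 0.2957, 0.1679]
orientation: [180.0, -0.0, -92.8]
force: [0.2, -0.8, -0.2]
opening: 0.0868
```

```bash
python3 -c "
from h import *
delta([.437,.295,.009])
c=calibration('wrist');im=snapshot('wrist');cv2.imwrite('pics/w7.png',im);cv2.imwrite('pics/scene7.png',snapshot('scene'))
print(proj('wrist',[.437,.295,.04],c))"
```

```text
t 22.02 tcp [0.4377 0.2957 0.1679] [ 1.7999e+02 -3.0000e-02 -9.2840e+01] open 0.0868 F [ 0.2 -0.8 -0.2]
shift tool cm [ 0.07  0.07 15.89] rot [ 0.01 -0.03 -0.04] min rows 3.8104784968257035
[257.83999994 179.50356927]
```

View pics/w7.png

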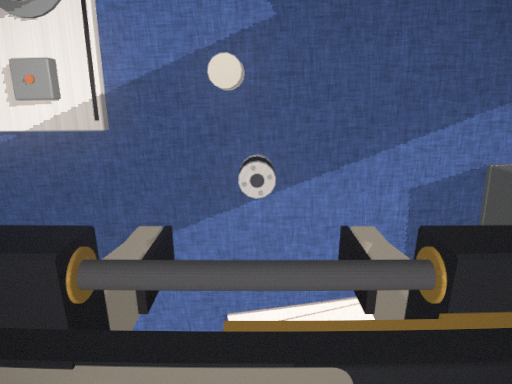

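View pics/scene7.png

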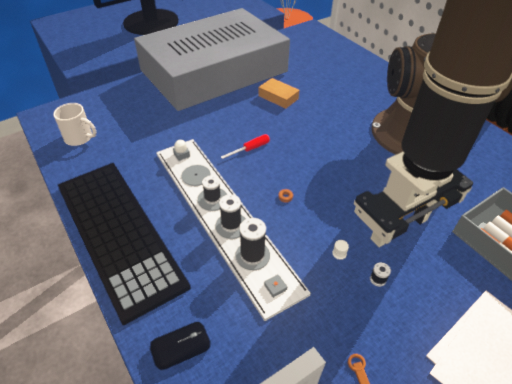

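```bash
python3 -c "
from h import *
print(cast('wrist',(485,166),.05),cast('top',(122,335),.05),cast('top',(20,335),.05))"
```

```text
[0.23822072 0.28976557] [0.20968365 0.2944062 ] [0.1971097  0.54207326]
```

Box is well clear. Descend to TCP z ≈ 0.010.

Request:
{"fn": "step_arm", "kwargs": {"plan": "8.7 0 0.05 2 0 0 0;8.7 0 0 3 0 0 0;8.7 0 0 3 0 0 0;8.7 0 0 3 0 0 0;8.7 0 0 2.5 0 0 0;8.7 0 0 1.5 0 0 0;8.7 0 0 0.6 0 0 0;8.7 0 0 0 0 0 0;8.7 0 0 0 0 0 0"}}

```text
clock: 22.87
tool_pos: [0.4375, 0.2955, 0.0127]
orientation: [-180.0, 0.0, -92.9]
force: [-1.0, -0.2, 0.4]
opening: 0.087
```

Request:
{"fn": "step_arm", "kwargs": {"plan": "2.5 0 0 0 0 0 0;2.5 0 0 0 0 0 0;2.5 0 0 0 0 0 0;2.5 0 0 0 0 0 0;2.5 0 0 0 0 0 0;2.5 0 0 0 0 0 0;2.5 0 0 0 0 0 0;2.5 0 0 0 0 0 0;2.5 0 0 0 0 0 0;2.5 0 0 0 0 0 0;2.5 0 0 0 0 0 0;2.5 0 0 0 0 0 0"}}

```text
clock: 23.87
tool_pos: [0.4369, 0.2956, 0.0121]
orientation: [180.0, -0.0, -92.9]
force: [-0.0, 0.4, 0.8]
opening: 0.0336
```

Request:
{"fn": "step_arm", "kwargs": {"plan": "2.5 0 0 -1.5 0 0 0;2.5 0 0 -3 0 0 0;2.5 0 0 -3 0 0 0;2.5 0 0 -3 0 0 0;2.5 0 0 -2.5 0 0 0;2.5 0 0 -1.5 0 0 0;2.5 0 0 0 0 0 0;2.5 0 0 0 0 0 0"}}

```text
clock: 24.53
tool_pos: [0.437, 0.2959, 0.1576]
orientation: [-180.0, 0.1, -92.9]
force: [-0.8, 0.0, -1.6]
opening: 0.0337
```

```bash
python3 -c "
from h import *
delta([.613,-.178,.157])"
```

```text
t 24.53 tcp [0.437  0.2959 0.1576] [-1.7996e+02  1.0000e-01 -9.2870e+01] open 0.0337 F [-0.8  0.  -1.6]
shift tool cm [ 46.45 -19.95  -0.  ] rot [-0.04  0.1  -0.07] min rows 12.121976303661096
```

Request:
{"fn": "step_arm", "kwargs": {"plan": "2.5 2 -0.85 0 0 0 0;2.5 3.3 -1.42 0 0 0 0;2.5 3.3 -1.42 0 0 0 0;2.5 3.3 -1.42 0 0 0 0;2.5 3.3 -1.42 0 0 0 0;2.5 3.3 -1.42 0 0 0 0;2.5 3.3 -1.42 0 0 0 0;2.5 3.3 -1.42 0 0 0 0;2.5 3.3 -1.42 0 0 0 0;2.5 3.3 -1.42 0 0 0 0;2.5 3.3 -1.42 0 0 0 0;2.5 3.3 -1.42 0 0 0 0"}}

```text
clock: 25.53
tool_pos: [0.5817, -0.097, 0.1551]
orientation: [179.8, -0.0, -92.9]
force: [1.1, 0.1, -1.3]
opening: 0.0335
```

Request:
{"fn": "step_arm", "kwargs": {"plan": "2.5 3.3 -1.4 0 0 0 0;2.5 3 -1.3 0 0 0 0;2.5 1.85 -0.78 0 0 0 0;2.5 0 0 0 0 0 0;2.5 0 0 0 0 0 0;2.5 0 0 0 0 0 0;2.5 0 0 0 0 0 0"}}

```text
clock: 26.12
tool_pos: [0.6124, -0.1775, 0.1562]
orientation: [179.9, 0.0, -92.8]
force: [0.2, 0.6, -0.8]
opening: 0.0332
```

```bash
python3 -c "
from h import *
delta([.6145,-.178,.0281])
cv2.imwrite('pics/w8.png',snapshot('wrist'))"
```

```text
t 26.12 tcp [ 0.6124 -0.1775  0.1562] [ 1.7992e+02  1.0000e-02 -9.2820e+01] open 0.0332 F [ 0.2  0.6 -0.8]
shift tool cm [ 0.04 -0.23 12.81] rot [ 0.08  0.01 -0.02] min rows 3.073156742450991
```

View pics/w8.png

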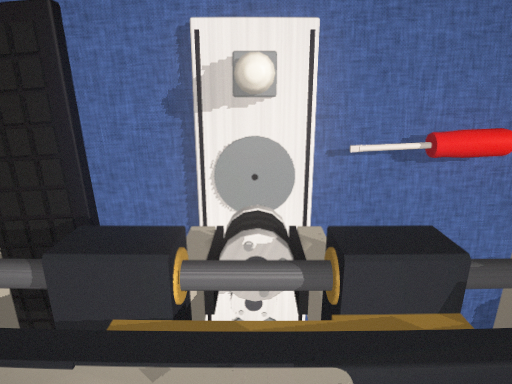

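Pad dot at (254.5,177) just as on the previous pad, roller centred on it; descend.

Request:
{"fn": "step_arm", "kwargs": {"plan": "2.5 0 -0.05 2 0 0 0;2.5 0 0 3 0 0 0;2.5 0 0 3 0 0 0;2.5 0 0 2.4 0 0 0;2.5 0 0 1.2 0 0 0;2.5 0 0 0.6 0 0 0;2.5 0 0 0 0 0 0;2.5 0 0 0 0 0 0;2.5 0 0 0 0 0 0"}}

```text
clock: 26.92
tool_pos: [0.6148, -0.1782, 0.0368]
orientation: [-179.8, -0.0, -92.8]
force: [0.7, -0.6, -0.5]
opening: 0.0334
```

Request:
{"fn": "step_arm", "kwargs": {"plan": "2.5 0 0 0.5 0 0 0;2.5 0 0 0.3 0 0 0;2.5 0 0 0 0 0 0;2.5 0 0 0 0 0 0"}}

```text
clock: 27.25
tool_pos: [0.6143, -0.1783, 0.028]
orientation: [-179.9, -0.0, -92.8]
force: [-0.4, 0.7, 4.4]
opening: 0.0332
```

Request:
{"fn": "step_arm", "kwargs": {"plan": "4.5 0 0 0 0 0 0;8.7 0 0 0 0 0 0;8.7 0 0 0 0 0 0;8.7 0 0 0 0 0 0;8.7 0 0 0 0 0 0;8.7 0 0 0 0 0 0;8.7 0 0 0 0 0 0;8.7 0 0 -1 0 0 0;8.7 0 0 -3 0 0 0;8.7 0 0 -4 0 0 0;8.7 0 0 -4 0 0 0;8.7 0 0 0 0 0 0"}}

```text
clock: 28.25
tool_pos: [0.6181, -0.1793, 0.1571]
orientation: [-179.2, -0.1, -92.8]
force: [1.6, -0.9, 0.9]
opening: 0.087
```

Request:
{"fn": "step_arm", "kwargs": {"plan": "8.7 1 1 -2 0 0 0;8.7 2.5 1.5 0 0 0 0;8.7 3.3 2 0 0 0 0;8.7 3.3 2 0 0 0 0;8.7 3.3 2 0 0 0 0;8.7 3.3 2 0 0 0 0;8.7 3.3 1 0 0 0 0;8.7 2 0 0 0 0 0;8.7 0 0 0 0 0 0;8.7 0 0 0 0 0 0;8.7 0 0 0 0 0 0"}}

```text
clock: 29.17
tool_pos: [0.4876, -0.3922, 0.1674]
orientation: [-180.0, 0.0, -92.9]
force: [0.1, 0.3, -0.1]
opening: 0.0867
```

```bash
python3 -c "
from h import *
print(telemetry.get_obs()['tool_pos'],telemetry.get_obs()['clock'])
P={'xs':(.6145,-.1780,.056),'s':(.6190,-.0830,.074),'m':(.6235,.0115,.092),'l':(.628,.1060,.110)}
for n in ('top','scene'):
    im=snapshot(n);cv2.imwrite('pics/%s9.png'%n,im)
    S=cv2.cvtColor(im,cv2.COLOR_BGR2HSV)
    for k,p in P.items():
        u,v=proj(n,p); print(n,k,(round(u,1),round(v,1)))
    a=im[110:220,140:400] if n=='top' else im[120:300,150:330]
    cv2.imwrite('pics/%sz9.png'%n,cv2.resize(a,None,fx=3,fy=3,interpolation=cv2.INTER_CUBIC))
"
```

```text
[ 0.48761326 -0.39215093  0.16741778] 29.1667
top xs (np.float64(328.0), np.float64(165.0))
top s (np.float64(288.5), np.float64(160.9))
top m (np.float64(247.9), np.float64(156.7))
top l (np.float64(206.2), np.float64(152.4))
scene xs (np.float64(194.2), np.float64(163.3))
scene s (np.float64(211.0), np.float64(181.7))
scene m (np.float64(230.3), np.float64(202.9))
scene l (np.float64(252.9), np.float64(227.7))
```

View pics/topz9.png

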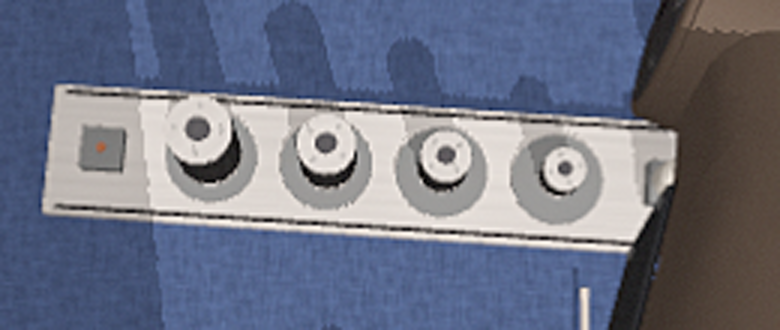

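View pics/scenez9.png

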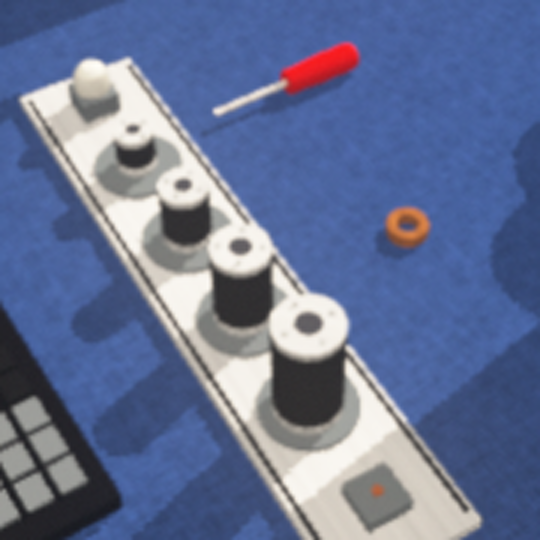

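```bash
python3 -c "
from h import *
D={'xs':(325.39,169.12,.056,565,168,133,129),'s':(286.81,166.6,.074,446,155,183,185),'m':(248.38,164.28,.092,326,143,241,246),'l':(210.03,161.78,.11,198,128,309,323)}
sp={'xs':(195.52,174.03),'s':(212.39,197.82),'m':(231.23,224.2),'l':(252.44,253.98)}
for k,(a,b,h,u,v,us,vs) in D.items():
  print(k,'top mm',((cast('top',(u/3+140-.33,v/3+110-.33),h)-cast('top',(a,b),.016))*1000).round(1),'scene',((cast('scene',(us/3+150-.33,vs/3+120-.33),h)-cast('scene',sp[k],.016))*1000).round(1))
"
```

```text
xs top mm [ 0.3 -0.4] scene [0.2 0.4]
s top mm [ 0.5 -0.1] scene [0.7 0.8]
m top mm [ 0.1 -1.7] scene [-0.5 -1.2]
l top mm [ 1.3 -0.1] scene [0.7 1. ]
```

All within 2 mm in both views, order right. Handing in.

```bash
python3 -c "
from plant import workorder
print(workorder.close_job())"
```

```text
the job is handed in; nothing more can be done
None
```

All four rollers now stand on the rail pads. Counted from the domed indicator they run smallest, second smallest, second largest, largest. I placed them one at a time, largest first, with the jaws across the rail, lowering each until light contact and then releasing it. None fell over.

- **Last check:** the top and scene cameras both put every roller axis within about 2 mm of its pad centre, against the 12 mm limit. All four looked upright.
- **Arm and time:** the arm was parked clear of everything, and the job was handed in at about 29 s of the 104 s allowed. It reports no verdict.
- **Disagreement:** the two cameras differed by about 3 mm in absolute position. I worked from their average, corrected slightly with the wrist camera. The final offsets were taken within each camera separately, so this difference does not affect them.

No checks failed.

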